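# Draw the chest bolt with the hooked rod

## Task

The bolt of the green chest lies in the narrow gully between its two lids, out of the gripper's reach: take the hooked rod from its wooden rest, drop its hook into the eye of the bolt and draw the bolt fully back towards you, until it stands firmly against its stop: feel for it, hold it there a moment with some 15 newtons, never more than 25. Then lay the rod back in both notches of its rest, hook down. Do not touch the bolt with the gripper and leave the tin, the jar and the sanding block where they are.

Things in the scene. Friction and masses are not known exactly. Their poses are not given: they have to be found in the camera images.
- rod_grip (a point): middle of the rod's wooden handle, a square bar 110 long, 24 wide and 24 high (mm). The rod's x axis runs along it towards the hook, z is up. A 10 mm thick round steel bar continues from both handle ends on the same axis: a 40 mm stub behind, and in front a bar that at x = 240 mm bends straight down into the hook prong. The rod weighs 160 g (varies 0.8 to 1.25 times).
- rod_tip (a point): lower, rounded end of the hook prong: 240 mm ahead of the middle of the handle and 50 mm below the rod's axis. The prong is straight, upright, 10 mm thick.
- chest: fixed green steel chest, 240 deep (x), 320 wide (y), 140 high (mm). Origin on the bench under the middle of its front face, x into the chest. Along x in the middle of its top runs a gully 50 wide, 40 deep, open above and in front, floor 100 above the bench, between two lids. The bolt lies in it, in two staples 31 high behind the eye. A strap bridges the gully's rear.
- rest_seat (a point): point on the fixed wooden rest midway between its two V notches, 85 mm above the bench: where the middle of the rod's handle lies when the rod is home. x runs along the rod towards the hook, roughly to +y. The notches, 78 mm before and behind it, 14 mm thick, 50 mm wide at the top, open upward, take the round bar at both ends of the handle, which hangs free 59 mm over the rest's base.
- tin: bystander: tin 84 mm in diameter, 100 mm high, standing on the bench; origin under its middle
- jar: bystander: small jar 52 mm in diameter, 65 mm high, standing on the chest's left (+y) lid, near the front; origin under its middle
- block: bystander: cork sanding block 110 by 65 by 30 mm on the bench; origin under its middle
- rod: the whole hooked rod; its origin is the middle of the handle, axes as for point rod_grip
- bolt: steel sliding bolt. Origin at the centre of the square eye at its near end: a level loop of 8 mm wire, opening 22 by 22 mm, open above and below, 16 mm over the gully's floor. It slides along the chest's -x (towards the robot) at a pull of about 5 N and stays where left. It starts with the eye 53 to 80 mm behind the chest's front; its rigid, unseen stop lies where the eye is 28 to 40 mm behind it.
Mind the look-alikes: they are no part of the job. Of the things shaped like the part that bears rest_seat, the wooden one is meant.

How it is judged:
On the way:
1. the bolt is drawn back and held by the hook against its stop with more than 10 N (x of bolt in the frame of chest below 0.045 m and z of rod_tip in the frame of bolt below -0.003 m and contact force between rod and bolt above 10 N), for 0.3 s.
At the end, for the whole second after the job is handed in: the bolt is still drawn, its eye's centre less than 45 mm behind the chest's front, and the rod lies still in both notches of its rest: handle middle within 22 mm of the seat point, along the rest within 0.12 rad, hook down within 0.4 rad (x of bolt in the frame of chest below 0.045 m and distance between rod_grip and rest_seat below 0.022 m and angle between the x axis of rod and the x axis of rest_seat, either way round below 0.12 rad and angle between rod_grip's own z axis and vertical below 0.4 rad and linear speed of rod below 0.02 m/s); the robot touches nothing.
It fails at once if the rod and the bolt press on each other with more than 25 N (contact force between rod and bolt above 25 N).
It fails at once if the rod presses on the chest or bolt with more than 25 N (contact force between rod and chest above 25 N).
It fails at once if the gripper or arm touches the bolt (contact force between any of the fingers, the arm and bolt above 0.5 N).
It fails at once if the tin, jar or sanding block is moved by more than 15 mm (distance of any of tin, jar, block from where it was at the start of the episode above 0.015 m).
It also fails if it takes over 69 s, if anything falls off the work surface, if the arm or the gripper's body presses on something with over 40 N, if the wrist force passes 120 N, or if a joint passes its speed limit or range.

## Robot

A 7-joint arm with a two-finger parallel gripper is mounted at the origin on the work surface. World frame = base frame: x ahead of the robot, y to its left, z up, the work surface at z = 0. Lengths are in m, angles in rad, forces in N, time in s.
With the tool pointing down it reaches from about 0.425 to 0.95 m from the base axis. Payload 4.7 kg.
Tool frame: the origin (TCP) lies at the very end of the fingers, on their centre line; the grasp point (between the pads) lies 19 mm behind it; z points along the fingers, y is the line along which they close (so a half turn about z gives the same grasp; the last joint's range is limited). The gripper opens to 85 mm and grips with 20 to 120 N. Pads are 22 mm wide; open, the fingers measure 114 mm over their backs; the gripper's body (76 mm by 85 mm) begins 54 mm behind the grasp point. The pads swing forward as they close: fully open they stand 13 mm farther back than shut.
Start: joints at [-1.14, 0.469, -0.049, 1.532, 0.024, 1.141, -0.082], TCP at [0.3, 0.605, 0.231] pointing down, gripper open.
Joint ranges: [-2.59, 2.59], [-0.33, 1.99], [-1.39, 1.29], [0.1, 2.45], [-1.04, 4.18], [0.21, 1.99], [-2.66, 2.66]. Speed limits (rad/s): [2.57, 2.57, 3.14, 3.14, 3.14, 3.14, 3.14].

## Interface

Orientations are given as a unit quaternion [x, y, z, w].
In Python, from cell import get_state, snapshot, order gives the robot as it stands. The module is installed in compiled form; this text tells all that it offers.
- The arm moves only by the tool arm_command, never from a script. Its argument "deltas" is a list that holds one entry, the list of rows, each a list of 4 numbers: the shift along the tool's x, y, z scaled (see below), then the turn about the tool's z scaled (see below). A call has 1 to 12 rows; each row is the pose to reach, as a shift and turn from the pose commanded when the call began, along the tool's axes at that moment; what a row does not reach only later rows make up. The controller multiplies each number of a shift by 0.3 m and each number of a turn by 30 degrees. A row lasts 1/12 s, in which the tool goes at most 41.7 mm and 7.16 degrees, less where a joint would pass 70% of its speed; a pose out of reach is approached as far as the arm can. A call with a number of a shift or a turn outside -1 to 1 is refused whole. A call with a gripper value outside its range is refused whole. "jaw" is the closure in counts, from 0 (fully open) to 255 (shut), set as the call begins (left out, the last holds). The fingers move at their own pace and stop on an object; the grip force is fixed at half the most. Time passes only in rows, so rows that repeat a pose let the fingers close. It gives the time, the measured TCP pose, the force, the opening and the grip force at its end, in the units of the state.
- get_state(): the state, without advancing time (a new reading comes with each control period).
- snapshot(name): name is "scene" or "top" or "wrist"; returns a dict with "pixels" (384x512x3 uint8, red, green, blue), "fx", "fy", "cx", "cy" (pixels), "R" (3x3) and "t" (3): a world point X has camera coordinates R X + t. Camera axes: x right, y down, z forward; pixel columns grow to the right and rows downward; lengths in m; the calibration is good to about 2 mm. A picture is of the moment at which its call begins. There is no depth.
- order.close_job(): hands the job in; it is judged then, once.
The state is a dict: "t": time; "joints": joint angles; "dq": joint speeds; "joint_torque": joint torques, N m; "position": TCP position; "ee_rot": TCP orientation; "wrist_force": force on the tool from outside, world axes, zero at the start; "moment": the same for the moment, N m; "finger_gap": finger opening in m; "finger_force": force on a finger pad.
Only numpy, scipy, OpenCV 4.12 (cv2) and the standard library are available. Lean on these libraries where they do the work, as an engineer would, in place of code of your own. Each camera call takes 0.05 s, during which the arm holds its last target. There are 200 camera calls.

## Working session

There is one attempt and no reset: what is moved stays moved. The work goes in short steps, Python scripts to look and compute and a tool call to move; the robot and the scene stay as the last step left them, time stands still between calls to the robot, and variables do not carry over. Pictures are saved under pics/ and viewed, at most 10 in all, crops included, and the job is handed in when it is done.

Besides the shell and the picture viewer there is one more tool, called after "Emit:" by a JSON object that holds its "api" and its "payload". arm_command: Moves the arm, as the interface text tells. Its arguments: {"type":"object","properties":{"deltas":{"type":"array"},"jaw":{"type":"number"}},"required":["deltas"]}

```bash
mkdir -p pics
cat > h.py <<'E'
import numpy as np,cv2
from cell import get_state,snapshot,order
def snap(n,f):
    s=snapshot(n); cv2.imwrite('pics/'+f+'.png',s['pixels'][:,:,::-1]); np.savez('pics/'+f+'.npz',**s); return s
def ld(f): return dict(np.load('pics/'+f+'.npz'))
def ray(s,u,v):
    d=s['R'].T@np.array([(u-s['cx'])/s['fx'],(v-s['cy'])/s['fy'],1.]); return -s['R'].T@s['t'],d
def onz(s,u,v,z):
    c,d=ray(s,u,v); return c+d*(z-c[2])/d[2]
def proj(s,X):
    p=s['R']@np.array(X,float)+s['t']; return np.array([s['fx']*p[0]/p[2]+s['cx'],s['fy']*p[1]/p[2]+s['cy']])
def tri(s1,p1,s2,p2):
    a,d=ray(s1,*p1);b,e=ray(s2,*p2); k=np.linalg.lstsq(np.c_[d,-e],b-a,rcond=None)[0]
    P,Q=a+k[0]*d,b+k[1]*e; return (P+Q)/2,np.linalg.norm(P-Q)
E
python3 - <<'E'
from h import *
a=snap('scene','s0');b=snap('top','t0')
for s in(a,b): print(s['fx'],-s['R'].T@s['t'],s['R'].round(2).tolist())
print(get_state())
E
```

```text
426.5320921097482 [1.31017067 0.22543109 1.35689868] [[-0.35, 0.94, 0.01], [0.77, 0.29, -0.56], [-0.53, -0.19, -0.83]]
427.771406033407 [ 0.25476569 -0.0613709   1.59529064] [[-0.0, -1.0, -0.01], [-0.98, 0.01, -0.17], [0.17, 0.01, -0.98]]
{'t': 0.1, 'joints': array([-1.13989852,  0.4694118 , -0.04860414,  1.53354359,  0.0240704 ,
        1.14100687, -0.08228188]), 'dq': array([-6.33080811e-04, -2.22390893e-03, -1.34582603e-03, -1.70165815e-03,
        1.65919701e-04, -3.59296061e-04, -5.36341586e-05]), 'joint_torque': array([ 4.74536209e-04, -5.11512458e+01, -4.67948802e-02, -2.38393164e+01,
        1.08549051e-02,  4.30527201e-03, -1.56064361e-07]), 'position': array([0.2992897 , 0.60444871, 0.23034506]), 'ee_rot': array([ 2.27858403e-01,  9.73693869e-01, -8.72622414e-04, -1.88767065e-04]), 'wrist_force': array([-0.2830804 ,  0.53182425, -0.33388452]), 'moment': array([0.00652018, 0.01117269, 0.02162383]), 'finger_force': 0.0, 'finger_gap': 0.08528649141538207}
```

View pics/s0.png

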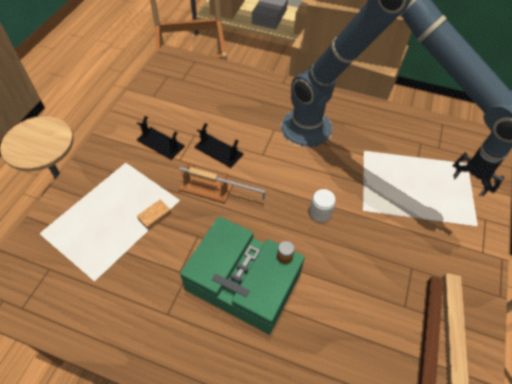

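View pics/t0.png

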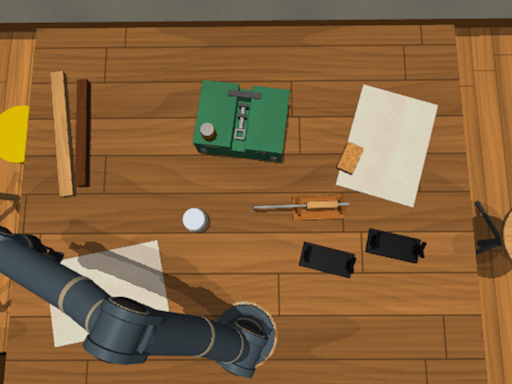

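The scene picture shows the wooden rest with the rod around (208,180), hook at (264,193), and the chest around (243,270). In the top picture the rest is at (319,206), the hook at (256,208), the chest at (242,120), the eye near (240,132) and the tin at (195,220). I'll enlarge a crop for precise pixels.

Run:
```python
from h import *
a=cv2.imread('pics/t0.png');b=cv2.imread('pics/s0.png')
A=cv2.resize(a[72:222,185:360],None,fx=4,fy=4,interpolation=cv2.INTER_CUBIC)
cv2.imwrite('pics/c1.png',A)
B=cv2.resize(b[155:335,165:310],None,fx=3.3333,fy=3.3333,interpolation=cv2.INTER_CUBIC)
cv2.imwrite('pics/c2.png',B);print(A.shape,B.shape)
```

```text
(600, 700, 3) (600, 483, 3)
```

View pics/c1.png

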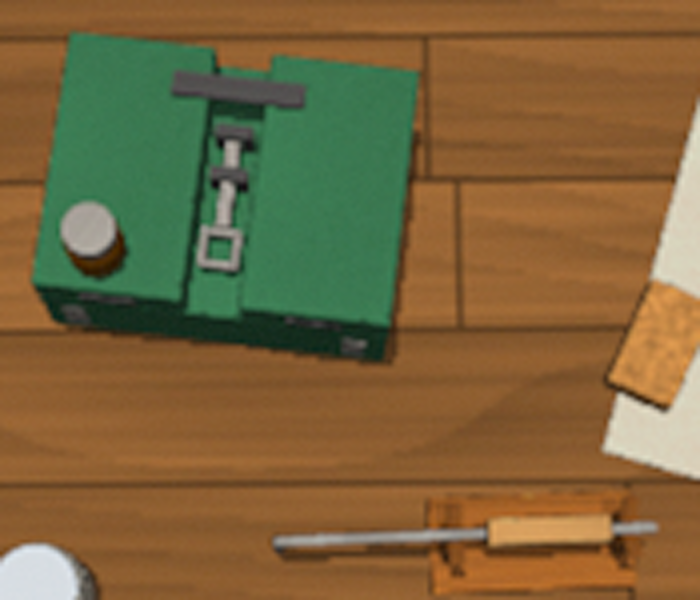

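View pics/c2.png

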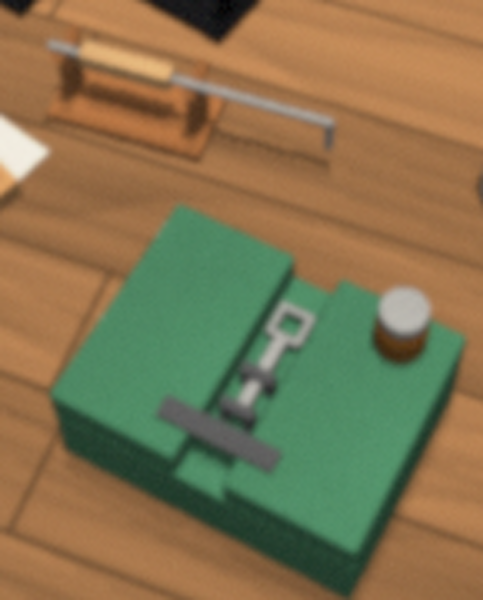

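Top crop: eye centre (220,249), lid corners (35,286), (388,325), (418,72), (72,34), gully floor front edge (188..240, 316), rod from (657,527) to the bend at (276,543), handle ends (488,531) and (612,528). Scene crop: eye (290,325), handle from (80,52) to (173,70), bend (331,122), prong tip (329,146).

```bash
cat > m.py <<'E'
from h import *
s=ld('s0');t=ld('t0')
T=lambda x,y:((x+.5)/4-.5+185,(y+.5)/4-.5+72)
S=lambda x,y:((x+.5)*.3-.5+165,(y+.5)*.3-.5+155)
E
python3 - <<'E'
from m import *
C=[onz(t,*T(*p),.14) for p in[(35,286),(388,325),(418,72),(72,34)]]
print('corners',np.round(C,4).tolist())
front=(C[0]+C[1])/2; ax=(C[2]-C[1]+C[3]-C[0])/2;ya=(C[0]-C[1]+C[3]-C[2])/2
print('front',front,'yaw',np.degrees(np.arctan2(ax[1],ax[0])),np.degrees(np.arctan2(-ya[0],ya[1])),np.linalg.norm(ax),np.linalg.norm(ya))
# scene lid corners
D=[onz(s,*S(*p),.14) for p in[(52,395),(352,552),(464,340),(182,206)]]
print('corn scene rb,lb,lf,rf',np.round(D,4).tolist())
e=onz(t,*T(220,249),.116);e2=onz(s,*S(290,325),.116);print('eye',e,e2)
print('gully floor front',onz(t,*T(188,314),.1),onz(t,*T(240,318),.1))
for n,p,q,z in[('h+',(488,531),(173,70),.091),('h-',(612,528),(80,52),.091),('bend',(276,543),(331,122),.085),('stub',(657,527),(48,44),.085)]:
    print(n,onz(t,*T(*p),z).round(4),onz(s,*S(*q),z).round(4),tri(t,T(*p),s,S(*q)))
print('tip s',onz(s,*S(329,146),.035))
print('jar',onz(t,*T(90,229),.205),'tin',onz(t,195,219,.1))
st=get_state();from scipy.spatial.transform import Rotation as R
print(st['position'],R.from_quat(st['ee_rot']).as_matrix().round(4))
E
```

```text
corners [[0.6675, 0.1734, 0.14], [0.6301, -0.1368, 0.14], [0.8641, -0.1671, 0.14], [0.9029, 0.145, 0.14]]
front [0.64877018 0.01832089 0.14      ] yaw -7.1264849762436 -6.9801919145246245 0.23659430252036598 0.313473536231482
corn scene rb,lb,lf,rf [[0.8675, -0.1657, 0.14], [0.9083, 0.1421, 0.14], [0.6779, 0.1746, 0.14], [0.6353, -0.134, 0.14]]
eye [0.70750157 0.01172585 0.116     ] [0.71014093 0.01045279 0.116     ]
gully floor front [0.65177604 0.04120085 0.1       ] [ 0.64775474 -0.00568816  0.1       ]
h+ [ 0.4544 -0.2251  0.091 ] [ 0.4467 -0.2281  0.091 ] (array([ 0.45319963, -0.22434319,  0.10056827]), np.float64(0.0005816043993638486))
h- [ 0.4565 -0.3348  0.091 ] [ 0.4607 -0.3361  0.091 ] (array([ 0.45747091, -0.33680179,  0.08649912]), np.float64(0.0024509613427166426))
bend [ 0.4454 -0.0373  0.085 ] [ 0.4467 -0.0402  0.085 ] (array([ 0.44594343, -0.03878259,  0.08441583]), np.float64(0.0031204312319913323))
stub [ 0.4579 -0.3758  0.085 ] [ 0.4592 -0.3776  0.085 ] (array([ 0.45841416, -0.3770178 ,  0.0840758 ]), np.float64(0.0020406423901720106))
tip s [ 0.44481442 -0.04157171  0.035     ]
jar [0.69858755 0.11741357 0.205     ] tin [0.40361505 0.16818539 0.1       ]
[0.2992897  0.60444871 0.23034506] [[-8.962e-01  4.437e-01 -8.000e-04]
 [ 4.437e-01  8.962e-01 -1.600e-03]
 [-0.000e+00 -1.800e-03 -1.000e+00]]
```

```bash
cat > plan.py <<'E'
import sys
from h import *
from scipy.spatial.transform import Rotation as R
# waypoints x y z a(world deg of tool y); prints rows from the measured pose, assuming each is reached
def plan(*W):
    s=get_state();p=s['position'];M=R.from_quat(s['ee_rot']).as_matrix();a=np.degrees(np.arctan2(M[1,1],M[0,1]))
    print('now t%.2f'%s['t'],p.round(4),'a%.2f'%a,s['wrist_force'].round(2),'gap',s['finger_gap'].round(4))
    for w in W:
        d=np.array(w[:3])-p;c,n=np.cos(np.radians(a)),np.sin(np.radians(a))
        ty=np.array([c,n,0]);tx=np.array([-n,c,0])
        v=np.array([d@tx,d@ty,-d[2]])/.3; print((v.round(4)+0.).tolist(),round((a-w[3])/30,4),'rows>=',np.ceil(max(np.linalg.norm(d)/.0417,abs(a-w[3])/7.16)))
        p,a=np.array(w[:3]),w[3]
if __name__=='__main__': plan(*eval(sys.argv[1]))
E
python3 plan.py "[(.40,.30,.25,34),(.5,.02,.25,5),(.4555,-.2,.25,2.1),(.4555,-.281,.2,2.1)]"
```

```text
Traceback (most recent call last):
  File "plan.py", line 13, in <module>
    if __name__=='__main__': plan(*eval(sys.argv[1]))
                             ~~~~^^^^^^^^^^^^^^^^^^^^
  File "plan.py", line 7, in plan
    print('now t%.2f'%s['t'],p.round(4),'a%.2f'%a,s['wrist_force'].round(2),'gap',s['finger_gap'].round(4))
                                                                                  ^^^^^^^^^^^^^^^^^^^^^
AttributeError: 'float' object has no attribute 'round'
```

```bash
sed -i "s/s\['finger_gap'\].round(4)/round(s['finger_gap'],4)/" plan.py
python3 plan.py "[(.40,.30,.25,34),(.5,.02,.25,5),(.4555,-.2,.25,2.1),(.4555,-.281,.2,2.1)]"
```

```text
now t0.10 [0.2993 0.6044 0.2303] a63.66 [-0.28  0.53 -0.33] gap 0.0853
[-0.7512, -0.7605, -0.0655] 0.9886 rows>= 8.0
[-0.9602, -0.2456, 0.0] 0.9667 rows>= 8.0
[-0.7176, -0.2117, 0.0] 0.0967 rows>= 6.0
[-0.2698, -0.0099, 0.1667] 0.0 rows>= 3.0
```

Emit:
{"api": "arm_command", "payload": {"deltas": [[[-0.75, -0.76, -0.065, 0.99], [-0.75, -0.76, -0.065, 0.99], [-0.75, -0.76, -0.065, 0.99], [-0.75, -0.76, -0.065, 0.99], [-0.75, -0.76, -0.065, 0.99], [-0.75, -0.76, -0.065, 0.99], [-0.75, -0.76, -0.065, 0.99], [-0.75, -0.76, -0.065, 0.99], [-0.75, -0.76, -0.065, 0.99]]]}}

```text
t: 0.85
position: [0.4026, 0.2935, 0.2511]
ee_rot: [0.475, 0.88, -0.001, 0.001]
wrist_force: [-0.6, 1.1, 0.1]
finger_gap: 0.0853
finger_force: 0.0
```

Emit:
{"api": "arm_command", "payload": {"deltas": [[[-0.96, -0.245, 0, 0.967], [-0.96, -0.245, 0, 0.967], [-0.96, -0.245, 0, 0.967], [-0.96, -0.245, 0, 0.967], [-0.96, -0.245, 0, 0.967], [-0.96, -0.245, 0, 0.967], [-0.96, -0.245, 0, 0.967], [-0.96, -0.245, 0, 0.967], [-0.96, -0.245, 0, 0.967]]]}}

```text
t: 1.6
position: [0.5003, 0.0179, 0.2506]
ee_rot: [0.678, 0.735, -0.0, 0.0]
wrist_force: [-0.2, 0.6, -0.2]
finger_gap: 0.0854
finger_force: 0.0
```

Emit:
{"api": "arm_command", "payload": {"deltas": [[[-0.718, -0.212, 0, 0.097], [-0.718, -0.212, 0, 0.097], [-0.718, -0.212, 0, 0.097], [-0.718, -0.212, 0, 0.097], [-0.718, -0.212, 0, 0.097], [-0.718, -0.212, 0, 0.097], [-0.718, -0.212, 0, 0.097], [-0.718, -0.212, 0, 0.097]]]}}

```text
t: 2.27
position: [0.4554, -0.1978, 0.2505]
ee_rot: [0.694, 0.72, 0.0, -0.001]
wrist_force: [0.9, 1.5, -0.7]
finger_gap: 0.0852
finger_force: 0.0
```

```bash
python3 plan.py "[(.4555,-.281,.14,2.1),(.4555,-.281,.066,2.1)]"
python3 - <<'E'
from h import *
s=snap('wrist','w0'); 
print(s['fx'],-s['R'].T@s['t'],s['R'].round(2).tolist())
for X in[(.4555,-.281,.097),(.4536,-.226,.097),(.4575,-.336,.097)]: print(proj(s,X))
E
```

```text
now t2.27 [ 0.4554 -0.1978  0.2505] a2.08 [ 0.94  1.53 -0.67] gap 0.0852
[-0.2772, -0.0096, 0.3682] -0.0007 rows>= 4.0
[0.0, 0.0, 0.2467] 0.0 rows>= 2.0
269.11558405578324 [ 0.4535647  -0.12372394  0.39393265] [[1.0, 0.04, -0.0], [0.04, -0.96, 0.29], [0.01, -0.29, -0.96]]
[254.8251699  240.96118795]
[254.79306767 198.5032959 ]
[254.93197159 279.45898444]
```

View pics/w0.png

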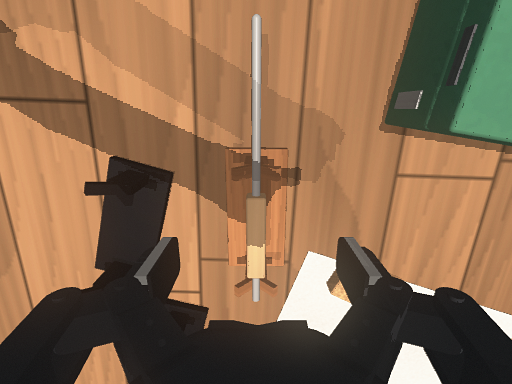

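The wrist view shows the handle centred at column 256, rows 196–279, about 1 mm from the prediction. The finger paths are clear of the black look-alike and the block. Descend and grip.

Emit:
{"api": "arm_command", "payload": {"deltas": [[[-0.273, -0.006, 0.368, 0], [-0.273, -0.006, 0.368, 0], [-0.273, -0.006, 0.368, 0], [-0.273, -0.006, 0.368, 0], [-0.273, -0.006, 0.368, 0], [-0.273, -0.006, 0.368, 0]]]}}

```text
t: 2.82
position: [0.457, -0.2789, 0.1397]
ee_rot: [0.693, 0.721, 0.0, -0.001]
wrist_force: [0.7, 1.0, 0.9]
finger_gap: 0.0857
finger_force: 0.0
```

Emit:
{"api": "arm_command", "payload": {"deltas": [[[0, 0, 0.12, 0], [0, 0, 0.2, 0], [0, 0, 0.247, 0], [0, 0, 0.247, 0], [0, 0, 0.247, 0]]]}}

```text
t: 3.23
position: [0.4577, -0.2795, 0.0672]
ee_rot: [0.693, 0.721, 0.001, 0.0]
wrist_force: [-0.3, -0.1, 0.1]
finger_gap: 0.0853
finger_force: 0.0
```

Emit:
{"api": "arm_command", "payload": {"deltas": [[[0, 0, 0, 0], [0, 0, 0, 0], [0, 0, 0, 0], [0, 0, 0, 0], [0, 0, 0, 0], [0, 0, 0, 0], [0, 0, 0, 0], [0, 0, 0, 0], [0, 0, 0, 0], [0, 0, 0, 0]]], "jaw": 255}}

```text
t: 4.07
position: [0.456, -0.2813, 0.0669]
ee_rot: [0.695, 0.719, 0.0, -0.0]
wrist_force: [-1.2, 2.1, 4.5]
finger_gap: 0.0234
finger_force: 58.9
```

```bash
python3 plan.py "[(.4567,-.279,.2,2.1)]"
```

```text
now t4.07 [ 0.456  -0.2813  0.0669] a2.01 [-1.21  2.13  4.5 ] gap 0.0234
[0.0074, 0.0027, -0.4436] -0.003 rows>= 4.0
```

```bash
python3 plan.py "[(.456,-.281,.28,2),(.5,-.2,.28,-27.5),(.5,-.1,.28,-57),(.49,0,.28,-86),(.4708,.0403,.28,-97)]"
```

```text
now t4.07 [ 0.456  -0.2813  0.0669] a2.01 [-1.21  2.13  4.5 ] gap 0.0234
[0.0008, 0.0002, -0.7102] 0.0003 rows>= 6.0
[0.2647, 0.156, 0.0] 0.9833 rows>= 5.0
[0.2957, -0.1539, 0.0] 0.9833 rows>= 5.0
[0.1536, -0.2977, 0.0] 0.9667 rows>= 5.0
[-0.0545, -0.1385, 0.0] 0.3667 rows>= 2.0
```

Emit:
{"api": "arm_command", "payload": {"deltas": [[[0, 0, -0.04, 0], [0, 0, -0.1, 0], [0, 0, -0.2, 0], [0, 0, -0.3, 0], [0, 0, -0.42, 0], [0, 0, -0.54, 0], [0, 0, -0.65, 0], [0, 0, -0.71, 0], [0, 0, -0.71, 0]]]}}

```text
t: 4.82
position: [0.4578, -0.283, 0.2842]
ee_rot: [0.695, 0.719, 0.002, 0.004]
wrist_force: [0.9, -0.6, -2.5]
finger_gap: 0.0231
finger_force: 59.2
```

Emit:
{"api": "arm_command", "payload": {"deltas": [[[0.03, 0.02, 0, 0.12], [0.07, 0.04, 0, 0.26], [0.1, 0.06, 0, 0.4], [0.14, 0.08, 0, 0.54], [0.18, 0.1, 0, 0.68], [0.22, 0.12, 0, 0.82], [0.25, 0.15, 0, 0.93], [0.265, 0.156, 0, 0.983], [0.265, 0.156, 0, 0.983]]]}}

```text
t: 5.57
position: [0.4999, -0.1981, 0.2778]
ee_rot: [0.854, 0.52, -0.001, -0.001]
wrist_force: [0.5, 0.2, -2.2]
finger_gap: 0.0232
finger_force: 59.1
```

Emit:
{"api": "arm_command", "payload": {"deltas": [[[0.03, -0.02, 0, 0.12], [0.07, -0.04, 0, 0.26], [0.11, -0.06, 0, 0.4], [0.15, -0.08, 0, 0.54], [0.19, -0.1, 0, 0.68], [0.24, -0.12, 0, 0.82], [0.28, -0.14, 0, 0.93], [0.296, -0.154, 0, 0.983], [0.296, -0.154, 0, 0.983]]]}}

```text
t: 6.32
position: [0.499, -0.0986, 0.2783]
ee_rot: [0.958, 0.286, -0.001, -0.001]
wrist_force: [-0.4, -0.1, -1.6]
finger_gap: 0.0231
finger_force: 59.1
```

Emit:
{"api": "arm_command", "payload": {"deltas": [[[0.02, -0.03, 0, 0.12], [0.04, -0.07, 0, 0.26], [0.06, -0.11, 0, 0.4], [0.08, -0.16, 0, 0.54], [0.1, -0.2, 0, 0.68], [0.12, -0.24, 0, 0.82], [0.14, -0.28, 0, 0.92], [0.154, -0.298, 0, 0.967], [0.154, -0.298, 0, 0.967]]]}}

```text
t: 7.07
position: [0.4895, 0.0008, 0.2787]
ee_rot: [0.999, 0.036, -0.001, -0.0]
wrist_force: [-0.3, -0.4, -1.8]
finger_gap: 0.0234
finger_force: 59.1
```

Emit:
{"api": "arm_command", "payload": {"deltas": [[[-0.01, -0.03, 0, 0.1], [-0.02, -0.06, 0, 0.2], [-0.04, -0.1, 0, 0.3], [-0.055, -0.138, 0, 0.367], [-0.055, -0.138, 0, 0.367], [-0.055, -0.138, 0, 0.367]]]}}

```text
t: 7.57
position: [0.4706, 0.0392, 0.2791]
ee_rot: [0.998, -0.06, -0.0, 0.0]
wrist_force: [-0.2, 0.5, -1.8]
finger_gap: 0.023
finger_force: 59.1
```

```bash
python3 plan.py "[(.4708,.0403,.28,-97)]"
python3 - <<'E'
from h import *
w=snap('wrist','w1');t=snap('top','t1');s=snap('scene','s1')
W=cv2.resize(w['pixels'][100:300,150:350] if 0 else w['pixels'],None,fx=.8,fy=.8)
f=lambda i,p:cv2.resize(i[p[1]-38:p[1]+38,p[0]-50:p[0]+50],None,fx=4,fy=4,interpolation=cv2.INTER_CUBIC)
tip=(.709,.011,.249)
pt,ps=[proj(c,tip).round().astype(int) for c in(t,s)];print(pt,ps,proj(w,tip),proj(w,(.709,.011,.116)))
B=np.zeros((600,800,3),np.uint8);B[:304,:400]=f(t['pixels'],pt);B[:304,400:]=f(s['pixels'],ps);c=cv2.resize(w['pixels'][0:148,150:350],None,fx=2,fy=2);B[304:,:400]=c[:296,:400];B[304:,400:]=cv2.resize(w['pixels'],(400,296))
cv2.imwrite('pics/c3.png',B[:,:,::-1])
E
```

```text
now t7.57 [0.4706 0.0392 0.2791] a-96.88 [-0.18  0.5  -1.79] gap 0.023
[0.0003, -0.0037, -0.0029] 0.0041 rows>= 1.0
[238 122] [252 231] [ 254.69952683 -287.88396974] [256.08126134 -82.97547983]
```

View pics/c3.png

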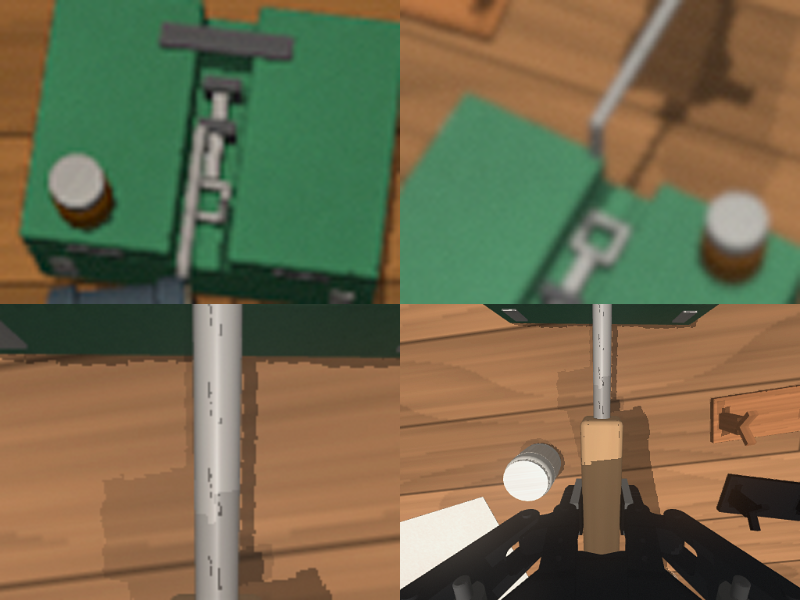

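The top panel shows the bar end at crop (202,122) with the eye at (211,200). The scene panel shows the bend at (595,122), the prong tip at (597,152) and the eye at (600,237). Work out the tip–eye offset.

Run:
```python
from h import *
t=ld('t1');s=ld('s1')
T=lambda x,y:(188+(x+.5)/4-.5,84+(y+.5)/4-.5); S=lambda x,y:(202+(x-400+.5)/4-.5,193+(y+.5)/4-.5)
print('bend',tri(t,T(202,122),s,S(595,122)))
print('tip scene z.25',onz(s,*S(597,152),.25),'bend top',onz(t,*T(202,122),.299),'bend scene',onz(s,*S(595,122),.299))
print('eye',onz(t,*T(211,200),.116),onz(s,*S(600,237),.116),tri(t,T(211,200),s,S(600,237)))
d=np.array([np.cos(np.radians(-6.9)),np.sin(np.radians(-6.9)),0])
print('pred bend end',get_state()['position']+[0,0,.019]+.245*d)
```

```text
bend (array([0.71497606, 0.00709559, 0.30376016]), np.float64(0.0005836317247907584))
tip scene z.25 [0.70857744 0.00627426 0.25      ] bend top [0.71658777 0.00762875 0.299     ] bend scene [0.71235797 0.00582418 0.299     ]
eye [0.70841501 0.00903395 0.116     ] [0.70923776 0.01002695 0.116     ] (array([0.70870676, 0.00944788, 0.11471297]), np.float64(0.0007342421637704728))
pred bend end [0.71418784 0.00935125 0.29830926]
```

Emit:
{"api": "arm_command", "payload": {"deltas": [[[-0.003, 0.002, 0.05, 0], [-0.005, 0.002, 0.12, 0], [-0.005, 0.002, 0.2, 0], [-0.005, 0.002, 0.28, 0], [-0.005, 0.002, 0.34, 0], [-0.005, 0.002, 0.37, 0], [-0.005, 0.002, 0.39, 0], [-0.005, 0.002, 0.39, 0], [-0.005, 0.002, 0.39, 0]]]}}

```text
t: 8.47
position: [0.4698, 0.0396, 0.1629]
ee_rot: [0.998, -0.061, 0.001, -0.0]
wrist_force: [-0.1, 0.9, -1.8]
finger_gap: 0.0231
finger_force: 59.1
```

```bash
python3 plan.py "[(.4698,.0415,.14,-97)]"
python3 - <<'E'
from h import *
t=snap('top','t2');s=snap('scene','s2')
p=(.709,.0095,.125)
f=lambda i,p:cv2.resize(i[p[1]-38:p[1]+38,p[0]-38:p[0]+38],None,fx=5,fy=5,interpolation=cv2.INTER_CUBIC)
q=[proj(c,p).round().astype(int) for c in(t,s)];print(q)
cv2.imwrite('pics/c4.png',np.hstack([f(t['pixels'],q[0]),f(s['pixels'],q[1])])[:,:,::-1])
E
```

```text
now t8.47 [0.4698 0.0396 0.1629] a-96.98 [-0.1   0.85 -1.84] gap 0.0231
[-0.0009, -0.0063, 0.0763] 0.0006 rows>= 1.0
[array([240, 133]), array([252, 250])]
```

View pics/c4.png

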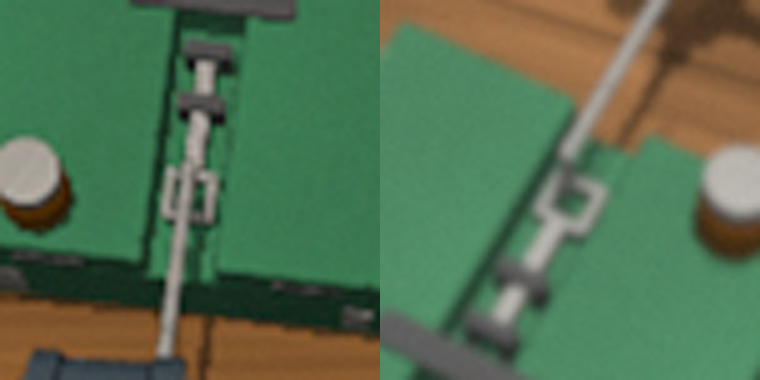

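The top panel shows the bar end at (190,165) and the eye centre at (189,196). In the scene panel the bend is at (568,150), the prong tip at (567,190) and the eye centre at (575,203).

Run:
```python
from h import *
t=ld('t2');s=ld('s2')
T=lambda x,y:(202+(x+.5)/5-.5,95+(y+.5)/5-.5); S=lambda x,y:(214+(x-380+.5)/5-.5,212+(y+.5)/5-.5)
print('bend end',onz(t,*T(190,165),.182),tri(t,T(190,165),s,S(568,150)))
print('tip',onz(s,*S(567,190),.132),onz(s,*S(567,190),.128))
print('eye',onz(t,*T(189,196),.116),onz(s,*S(575,203),.116))
for P in[(.709,.0095,.132),(.714,.0085,.182)]:print(proj(s,P),proj(t,P))
print(S(567,190),S(568,150),T(190,165))
```

```text
bend end [0.70971001 0.00861382 0.182     ] (array([0.70913844, 0.00827645, 0.1839945 ]), np.float64(0.0004971677416394817))
tip [0.71006066 0.00805705 0.132     ] [0.70810095 0.0073472  0.128     ]
eye [0.70778673 0.01253495 0.116     ] [0.70921516 0.01339771 0.116     ]
[251.53616409 249.46702157] [240.03367835 132.13918109]
[250.7923993 243.2267837] [239.63658827 126.40216386]
(251.0, 249.6) (251.2, 241.6) (239.6, 127.6)
```

Emit:
{"api": "arm_command", "payload": {"deltas": [[[0.004, -0.01, 0, 0], [0.004, -0.01, 0.015, 0], [0.004, -0.01, 0.025, 0], [0.004, -0.01, 0.035, 0], [0.004, -0.01, 0.043, 0], [0.004, -0.01, 0.05, 0], [0.004, -0.01, 0.055, 0], [0.004, -0.01, 0.055, 0]]]}}

```text
t: 9.23
position: [0.4704, 0.0426, 0.1454]
ee_rot: [0.998, -0.061, -0.0, 0.0]
wrist_force: [-0.2, 0.5, -2.3]
finger_gap: 0.0233
finger_force: 59.1
```

No contact force. Go a little deeper.

Emit:
{"api": "arm_command", "payload": {"deltas": [[[0, 0, 0.008, 0], [0, 0, 0.016, 0], [0, 0, 0.024, 0], [0, 0, 0.03, 0], [0, 0, 0.03, 0]]]}}

```text
t: 9.65
position: [0.4703, 0.0427, 0.1364]
ee_rot: [0.998, -0.061, -0.0, 0.0]
wrist_force: [-0.3, 0.9, -1.9]
finger_gap: 0.023
finger_force: 59.1
```

Emit:
{"api": "arm_command", "payload": {"deltas": [[[-0.005, 0, 0, 0], [-0.01, 0, 0, 0], [-0.015, 0, 0, 0], [-0.02, 0, 0, 0], [-0.025, 0, 0, 0], [-0.03, 0, 0, 0], [-0.035, 0, 0, 0], [-0.04, 0, 0, 0], [-0.04, 0, 0, 0]]]}}

```text
t: 10.4
position: [0.4599, 0.0442, 0.1372]
ee_rot: [0.998, -0.061, 0.002, -0.0]
wrist_force: [4.2, -0.0, -3.4]
finger_gap: 0.0228
finger_force: 58.9
```

Emit:
{"api": "arm_command", "payload": {"deltas": [[[-0.005, 0, 0, 0], [-0.01, 0, 0, 0], [-0.015, 0, 0, 0], [-0.02, 0, 0, 0], [-0.025, 0, 0, 0], [-0.025, 0, 0, 0]]]}}

```text
t: 10.9
position: [0.4523, 0.0451, 0.1371]
ee_rot: [0.998, -0.061, 0.001, -0.0]
wrist_force: [4.1, -1.9, -3.2]
finger_gap: 0.0232
finger_force: 58.9
```

Emit:
{"api": "arm_command", "payload": {"deltas": [[[-0.003, 0, 0, 0], [-0.006, 0, 0, 0], [-0.01, 0, 0, 0], [-0.01, 0, 0, 0]]]}}

```text
t: 11.23
position: [0.4492, 0.0455, 0.1371]
ee_rot: [0.998, -0.061, 0.001, -0.0]
wrist_force: [5.4, -0.5, -3.3]
finger_gap: 0.0235
finger_force: 58.9
```

Emit:
{"api": "arm_command", "payload": {"deltas": [[[-0.003, 0, 0, 0], [-0.006, 0, 0, 0], [-0.006, 0, 0, 0]]]}}

```text
t: 11.48
position: [0.4473, 0.0457, 0.1371]
ee_rot: [0.998, -0.061, 0.001, -0.0]
wrist_force: [4.5, 0.5, -3.2]
finger_gap: 0.0234
finger_force: 58.9
```

Emit:
{"api": "arm_command", "payload": {"deltas": [[[-0.003, 0, 0, 0], [-0.004, 0, 0, 0], [-0.004, 0, 0, 0]]]}}

```text
t: 11.73
position: [0.4459, 0.0458, 0.137]
ee_rot: [0.998, -0.061, 0.001, -0.0]
wrist_force: [4.6, -0.0, -2.7]
finger_gap: 0.0229
finger_force: 58.9
```

Emit:
{"api": "arm_command", "payload": {"deltas": [[[-0.003, 0, 0, 0], [-0.004, 0, 0, 0], [-0.004, 0, 0, 0]]]}}

```text
t: 11.98
position: [0.4445, 0.046, 0.1369]
ee_rot: [0.998, -0.061, 0.0, -0.0]
wrist_force: [4.8, -0.3, -2.4]
finger_gap: 0.0231
finger_force: 59.0
```

Emit:
{"api": "arm_command", "payload": {"deltas": [[[-0.003, 0, 0, 0], [-0.004, 0, 0, 0], [-0.004, 0, 0, 0]]]}}

```text
t: 12.23
position: [0.4432, 0.0461, 0.1369]
ee_rot: [0.998, -0.061, 0.0, -0.0]
wrist_force: [4.5, -1.2, -3.4]
finger_gap: 0.023
finger_force: 59.0
```

Emit:
{"api": "arm_command", "payload": {"deltas": [[[-0.003, 0, 0, 0], [-0.004, 0, 0, 0], [-0.004, 0, 0, 0]]]}}

```text
t: 12.48
position: [0.4419, 0.0463, 0.1368]
ee_rot: [0.998, -0.061, 0.0, -0.0]
wrist_force: [4.7, -0.3, -2.0]
finger_gap: 0.023
finger_force: 59.0
```

Emit:
{"api": "arm_command", "payload": {"deltas": [[[-0.003, 0, 0, 0], [-0.004, 0, 0, 0], [-0.004, 0, 0, 0]]]}}

```text
t: 12.73
position: [0.4406, 0.0464, 0.1368]
ee_rot: [0.998, -0.061, 0.0, -0.0]
wrist_force: [5.7, 0.0, -2.7]
finger_gap: 0.023
finger_force: 59.0
```

Emit:
{"api": "arm_command", "payload": {"deltas": [[[-0.003, 0, 0, 0], [-0.004, 0, 0, 0], [-0.004, 0, 0, 0]]]}}

```text
t: 12.98
position: [0.4394, 0.0466, 0.1368]
ee_rot: [0.998, -0.061, 0.0, -0.0]
wrist_force: [4.9, -1.5, -3.0]
finger_gap: 0.0229
finger_force: 59.0
```

Emit:
{"api": "arm_command", "payload": {"deltas": [[[-0.003, 0, 0, 0], [-0.004, 0, 0, 0], [-0.004, 0, 0, 0]]]}}

```text
t: 13.23
position: [0.4382, 0.0467, 0.1368]
ee_rot: [0.998, -0.061, 0.0, -0.0]
wrist_force: [4.9, 0.1, -2.2]
finger_gap: 0.0231
finger_force: 59.0
```

Emit:
{"api": "arm_command", "payload": {"deltas": [[[-0.003, 0, 0, 0], [-0.004, 0, 0, 0], [-0.004, 0, 0, 0]]]}}

```text
t: 13.48
position: [0.437, 0.0469, 0.1368]
ee_rot: [0.998, -0.061, -0.0, -0.0]
wrist_force: [4.0, 0.5, -2.7]
finger_gap: 0.023
finger_force: 59.0
```

Run:
```python
from h import *
t=snap('top','t3');s=snap('scene','s3');st=get_state();print(st['position'],st['wrist_force'])
p=(.675,.0145,.125)
f=lambda i,p:cv2.resize(i[p[1]-38:p[1]+38,p[0]-38:p[0]+38],None,fx=5,fy=5,interpolation=cv2.INTER_CUBIC)
q=[proj(c,p).round().astype(int) for c in(t,s)];print(q)
cv2.imwrite('pics/c5.png',np.hstack([f(t['pixels'],q[0]),f(s['pixels'],q[1])])[:,:,::-1])
```

```text
[0.4369643  0.04689111 0.13677403] [ 5.21908856  0.29056686 -3.00356442]
[array([239, 142]), array([257, 242])]
```

View pics/c5.png

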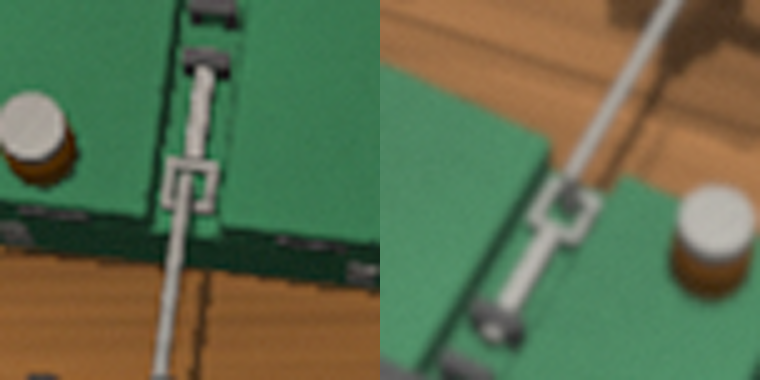

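The hook stands inside the eye (top panel eye at (189,184), scene panel (565,208)). The bolt has been drawn about 25 mm, and the stop must be close.

Emit:
{"api": "arm_command", "payload": {"deltas": [[[-0.003, 0, 0, 0], [-0.004, 0, 0, 0], [-0.004, 0, 0, 0]]]}}

```text
t: 13.83
position: [0.4358, 0.047, 0.1368]
ee_rot: [0.998, -0.061, 0.0, -0.0]
wrist_force: [4.7, -0.5, -2.8]
finger_gap: 0.0232
finger_force: 59.0
```

Emit:
{"api": "arm_command", "payload": {"deltas": [[[-0.003, 0, 0, 0], [-0.004, 0, 0, 0], [-0.004, 0, 0, 0]]]}}

```text
t: 14.08
position: [0.4349, 0.0471, 0.1369]
ee_rot: [0.998, -0.061, 0.0, -0.0]
wrist_force: [5.4, -0.6, -2.7]
finger_gap: 0.0229
finger_force: 59.0
```

Emit:
{"api": "arm_command", "payload": {"deltas": [[[-0.003, 0, 0, 0], [-0.004, 0, 0, 0], [-0.004, 0, 0, 0]]]}}

```text
t: 14.33
position: [0.4349, 0.0472, 0.1372]
ee_rot: [0.998, -0.061, 0.002, -0.0]
wrist_force: [8.7, -0.6, -4.6]
finger_gap: 0.0229
finger_force: 58.9
```

The force is rising, so this is the stop.

Emit:
{"api": "arm_command", "payload": {"deltas": [[[-0.002, 0, 0, 0], [-0.004, 0, 0, 0], [-0.004, 0, 0, 0], [-0.004, 0, 0, 0]]]}}

```text
t: 14.67
position: [0.4349, 0.0472, 0.1374]
ee_rot: [0.998, -0.061, 0.003, -0.0]
wrist_force: [11.1, -1.5, -5.1]
finger_gap: 0.0229
finger_force: 58.9
```

Emit:
{"api": "arm_command", "payload": {"deltas": [[[-0.003, 0, 0, 0], [-0.005, 0, 0, 0], [-0.005, 0, 0, 0], [-0.005, 0, 0, 0]]]}}

```text
t: 15.0
position: [0.4349, 0.0472, 0.1379]
ee_rot: [0.998, -0.061, 0.005, -0.0]
wrist_force: [13.9, -2.0, -6.1]
finger_gap: 0.0228
finger_force: 59.1
```

Emit:
{"api": "arm_command", "payload": {"deltas": [[[-0.002, 0, 0, 0], [-0.002, 0, 0, 0], [-0.002, 0, 0, 0], [-0.002, 0, 0, 0], [-0.002, 0, 0, 0], [-0.002, 0, 0, 0], [-0.002, 0, 0, 0], [-0.002, 0, 0, 0], [-0.002, 0, 0, 0]]]}}

```text
t: 15.75
position: [0.4349, 0.0472, 0.1381]
ee_rot: [0.998, -0.061, 0.005, -0.0]
wrist_force: [14.9, -2.0, -6.6]
finger_gap: 0.0231
finger_force: 59.0
```

Run:
```python
from h import *
st=get_state();print(st['position'],st['wrist_force'],st['ee_rot'])
t=snap('top','t4');s=snap('scene','s4')
f=lambda i,p:cv2.resize(i[p[1]-38:p[1]+38,p[0]-38:p[0]+38],None,fx=5,fy=5,interpolation=cv2.INTER_CUBIC)
cv2.imwrite('pics/c6.png',np.hstack([f(t['pixels'],(239,142)),f(s['pixels'],(257,242))])[:,:,::-1])
```

```text
[0.43489973 0.04724705 0.13807135] [14.89005016 -1.98426059 -6.61341545] [ 9.98106188e-01 -6.12962327e-02  5.17709701e-03 -8.17924216e-05]
```

View pics/c6.png

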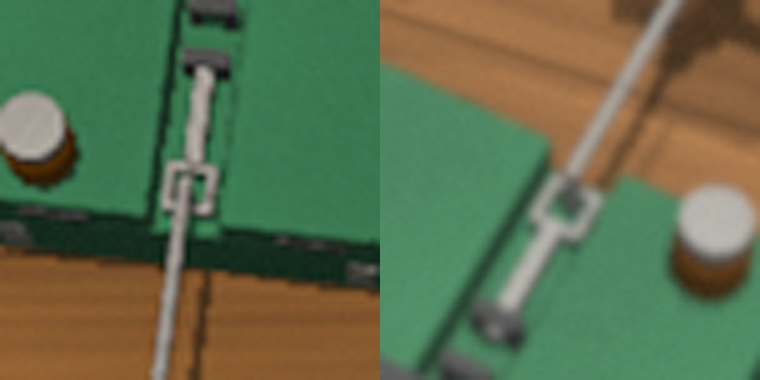

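It has held at 14.9 N for 0.75 s. For depth margin I'll lower the hook 3 mm and keep holding.

Emit:
{"api": "arm_command", "payload": {"deltas": [[[0, 0, 0.003, 0], [0, 0, 0.006, 0], [0, 0, 0.01, 0], [0, 0, 0.01, 0], [0, 0, 0.01, 0], [0, 0, 0.01, 0], [0, 0, 0.01, 0], [0, 0, 0.01, 0]]]}}

```text
t: 16.52
position: [0.4345, 0.0473, 0.1352]
ee_rot: [0.998, -0.061, 0.005, -0.0]
wrist_force: [11.5, -1.4, -2.6]
finger_gap: 0.0229
finger_force: 59.6
```

Emit:
{"api": "arm_command", "payload": {"deltas": [[[-0.003, 0, 0, 0], [-0.006, 0, 0, 0], [-0.006, 0, 0, 0], [-0.006, 0, 0, 0], [-0.006, 0, 0, 0], [-0.006, 0, 0, 0], [-0.006, 0, 0, 0], [-0.006, 0, 0, 0], [-0.006, 0, 0, 0]]]}}

```text
t: 17.27
position: [0.4345, 0.0474, 0.1357]
ee_rot: [0.998, -0.061, 0.007, -0.0]
wrist_force: [15.2, -2.6, -4.4]
finger_gap: 0.0229
finger_force: 59.3
```

Emit:
{"api": "arm_command", "payload": {"deltas": [[[0.008, 0, 0, 0], [0.016, 0, 0, 0], [0.024, 0, 0, 0], [0.032, 0, 0, 0], [0.032, 0, 0, 0]]]}}

```text
t: 17.68
position: [0.4366, 0.0467, 0.1333]
ee_rot: [0.998, -0.061, -0.002, 0.0]
wrist_force: [0.7, 0.3, -0.2]
finger_gap: 0.0235
finger_force: 60.0
```

Emit:
{"api": "arm_command", "payload": {"deltas": [[[0.005, 0, -0.006, 0], [0.01, 0, -0.01, 0], [0.01, 0, -0.02, 0], [0.01, 0, -0.04, 0], [0.01, 0, -0.06, 0]]]}}

```text
t: 18.1
position: [0.4403, 0.0463, 0.1521]
ee_rot: [0.998, -0.061, -0.001, 0.0]
wrist_force: [0.1, 0.2, -2.5]
finger_gap: 0.0232
finger_force: 59.7
```

Emit:
{"api": "arm_command", "payload": {"deltas": [[[0, 0, -0.06, 0], [0, 0, -0.15, 0], [0, 0, -0.26, 0], [0, 0, -0.36, 0], [0, 0, -0.41, 0], [0, 0, -0.43, 0], [0, 0, -0.43, 0]]]}}

```text
t: 18.68
position: [0.4414, 0.0464, 0.2822]
ee_rot: [0.998, -0.061, 0.001, -0.001]
wrist_force: [0.8, 0.0, -2.0]
finger_gap: 0.0235
finger_force: 59.8
```

```bash
python3 plan.py "[(.49,0,.28,-68),(.5,-.1,.28,-39),(.5,-.2,.28,-10),(.456,-.2813,.23,2)]"
python3 - <<'E'
from h import *
t=snap('top','t5');s=snap('scene','s5')
P=get_state()['position'];d=np.array([.9926,-.121,0]);X=P+[0,0,.019]+.24*d
f=lambda i,p:cv2.resize(i[p[1]-38:p[1]+38,p[0]-38:p[0]+38],None,fx=5,fy=5,interpolation=cv2.INTER_CUBIC)
q=[proj(c,X).round().astype(int) for c in(t,s)];print(q,X)
cv2.imwrite('pics/c7.png',np.hstack([f(t['pixels'],q[0]),f(s['pixels'],q[1])])[:,:,::-1])
E
```

```text
now t18.68 [0.4414 0.0464 0.2822] a-96.96 [ 0.83  0.01 -2.01] gap 0.0235
[0.1796, 0.134, 0.0073] -0.9652 rows>= 5.0
[-0.094, 0.3215, 0.0] -0.9667 rows>= 5.0
[-0.259, 0.2098, 0.0] -0.9667 rows>= 5.0
[-0.2924, -0.0974, 0.1667] -0.4 rows>= 3.0
[array([235, 126]), array([258, 215])] [0.67817336 0.01722567 0.29888745]
```

View pics/c7.png

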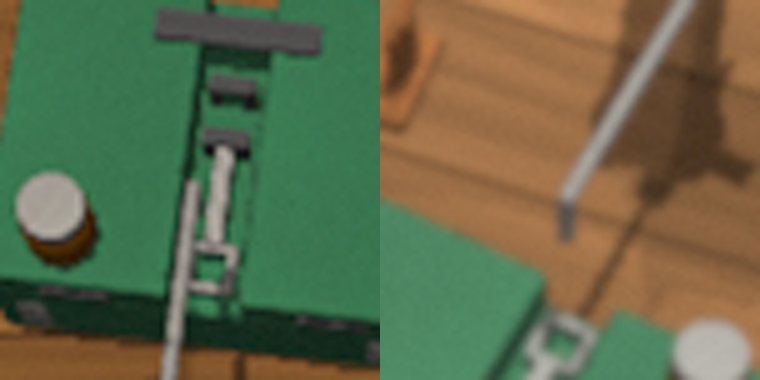

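The hook is clear and the bolt stays drawn, with the eye at (213,270) in the top panel. The bar end is at (193,182) top and (567,198) scene. I'll check for slip in the grip and head back.

Run:
```python
from h import *
t=ld('t5');s=ld('s5')
T=lambda x,y:(197+(x+.5)/5-.5,88+(y+.5)/5-.5); S=lambda x,y:(220+(x-380+.5)/5-.5,177+(y+.5)/5-.5)
print(tri(t,T(193,182),s,S(567,198)),'pred',[.678+.005,.0172,.299])
e=onz(t,*T(213,270),.116);print('eye',e,'depth',(e-[.6525,.0193,.116])@[.9926,-.121,0])
```

```text
(array([0.68382418, 0.01624038, 0.29990312]), np.float64(0.0009773394314958287)) pred [0.683, 0.0172, 0.299]
eye [0.67880952 0.01316665 0.116     ] depth 0.02685696540755983
```

Emit:
{"api": "arm_command", "payload": {"deltas": [[[0.02, 0.015, 0, -0.12], [0.04, 0.03, 0, -0.26], [0.06, 0.05, 0, -0.4], [0.09, 0.07, 0, -0.54], [0.12, 0.09, 0, -0.68], [0.15, 0.11, 0, -0.82], [0.17, 0.13, 0, -0.93], [0.18, 0.134, 0, -0.965], [0.18, 0.134, 0, -0.965]]]}}

```text
t: 19.53
position: [0.489, -0.001, 0.279]
ee_rot: [0.982, 0.19, -0.002, 0.001]
wrist_force: [-1.2, -0.4, -2.0]
finger_gap: 0.023
finger_force: 59.7
```

Emit:
{"api": "arm_command", "payload": {"deltas": [[[-0.01, 0.03, 0, -0.12], [-0.02, 0.07, 0, -0.26], [-0.035, 0.12, 0, -0.4], [-0.05, 0.17, 0, -0.54], [-0.065, 0.22, 0, -0.68], [-0.08, 0.27, 0, -0.82], [-0.09, 0.31, 0, -0.93], [-0.094, 0.322, 0, -0.967], [-0.094, 0.322, 0, -0.967]]]}}

```text
t: 20.28
position: [0.4986, -0.1014, 0.2796]
ee_rot: [0.903, 0.429, -0.001, -0.0]
wrist_force: [0.1, -0.6, -3.0]
finger_gap: 0.0231
finger_force: 59.7
```

Emit:
{"api": "arm_command", "payload": {"deltas": [[[-0.03, 0.02, 0, -0.12], [-0.06, 0.05, 0, -0.26], [-0.1, 0.08, 0, -0.4], [-0.14, 0.11, 0, -0.54], [-0.18, 0.15, 0, -0.68], [-0.22, 0.18, 0, -0.82], [-0.25, 0.2, 0, -0.93], [-0.259, 0.21, 0, -0.967], [-0.259, 0.21, 0, -0.967]]]}}

```text
t: 21.03
position: [0.4991, -0.2006, 0.2799]
ee_rot: [0.767, 0.642, -0.001, -0.0]
wrist_force: [0.1, 0.5, -1.7]
finger_gap: 0.0233
finger_force: 59.7
```

```bash
python3 plan.py "[(.456,-.2813,.18,2)]"
```

```text
now t21.03 [ 0.4991 -0.2006  0.2799] a-10.11 [ 0.05  0.49 -1.75] gap 0.0233
[-0.2899, -0.0943, 0.333] -0.4036 rows>= 4.0
```

Emit:
{"api": "arm_command", "payload": {"deltas": [[[-0.05, -0.02, 0.05, -0.1], [-0.12, -0.04, 0.12, -0.2], [-0.2, -0.06, 0.2, -0.3], [-0.26, -0.08, 0.28, -0.4], [-0.29, -0.094, 0.333, -0.404], [-0.29, -0.094, 0.333, -0.404], [-0.29, -0.094, 0.333, -0.404], [-0.29, -0.094, 0.333, -0.404]]]}}

```text
t: 21.7
position: [0.4583, -0.2799, 0.1816]
ee_rot: [0.693, 0.721, 0.001, 0.0]
wrist_force: [0.6, 0.4, -1.6]
finger_gap: 0.0233
finger_force: 59.6
```

```bash
python3 plan.py "[(.456,-.2813,.075,2),(.456,-.2813,.067,2)]"
```

```text
now t21.70 [ 0.4583 -0.2799  0.1816] a2.21 [ 0.61  0.38 -1.56] gap 0.0233
[-0.0045, -0.008, 0.3552] 0.0071 rows>= 3.0
[0.0, 0.0, 0.0267] 0.0 rows>= 1.0
```

Emit:
{"api": "arm_command", "payload": {"deltas": [[[-0.004, -0.007, 0.05, 0.007], [-0.004, -0.007, 0.12, 0.007], [-0.004, -0.007, 0.19, 0.007], [-0.004, -0.007, 0.25, 0.007], [-0.004, -0.007, 0.3, 0.007], [-0.004, -0.007, 0.33, 0.007], [-0.004, -0.007, 0.355, 0.007], [-0.004, -0.007, 0.355, 0.007]]]}}

```text
t: 22.37
position: [0.4554, -0.2814, 0.074]
ee_rot: [0.695, 0.719, 0.0, -0.0]
wrist_force: [0.3, -0.2, -1.8]
finger_gap: 0.023
finger_force: 59.6
```

Emit:
{"api": "arm_command", "payload": {"deltas": [[[0, 0, 0.008, 0], [0, 0, 0.016, 0], [0, 0, 0.022, 0], [0, 0, 0.022, 0], [0, 0, 0.022, 0]]]}}

```text
t: 22.78
position: [0.4553, -0.2825, 0.0683]
ee_rot: [0.695, 0.719, 0.0, 0.001]
wrist_force: [0.8, 0.1, -0.8]
finger_gap: 0.0233
finger_force: 60.0
```

Emit:
{"api": "arm_command", "payload": {"deltas": [[[0.001, 0.001, 0.003, 0], [0.002, 0.002, 0.005, 0], [0.002, 0.002, 0.005, 0], [0.002, 0.002, 0.005, 0]]]}}

```text
t: 23.12
position: [0.456, -0.2823, 0.067]
ee_rot: [0.695, 0.719, 0.0, 0.001]
wrist_force: [-0.1, -1.2, 5.8]
finger_gap: 0.0233
finger_force: 60.8
```

Emit:
{"api": "arm_command", "payload": {"deltas": [[[0, 0, 0, 0], [0, 0, 0, 0], [0, 0, 0, 0], [0, 0, 0, 0], [0, 0, 0, 0], [0, 0, 0, 0], [0, 0, 0, 0], [0, 0, 0, 0], [0, 0, 0, 0], [0, 0, 0, 0]]], "jaw": 0}}

```text
t: 23.95
position: [0.4553, -0.2817, 0.0663]
ee_rot: [0.695, 0.719, 0.0, -0.0]
wrist_force: [0.1, -0.6, 0.3]
finger_gap: 0.0851
finger_force: 0.0
```

Emit:
{"api": "arm_command", "payload": {"deltas": [[[0, 0, -0.04, 0], [0, 0, -0.12, 0], [0, 0, -0.22, 0], [0, 0, -0.34, 0], [0, 0, -0.46, 0], [0, 0, -0.56, 0], [0, 0, -0.6, 0], [0, 0, -0.6, 0]]]}}

```text
t: 24.62
position: [0.4567, -0.283, 0.2501]
ee_rot: [0.695, 0.719, 0.002, 0.003]
wrist_force: [0.9, 0.3, -0.1]
finger_gap: 0.0858
finger_force: 0.0
```

```bash
python3 plan.py "[]" 2>/dev/null
python3 - <<'E'
from h import *
w=snap('wrist','w9')
i=w['pixels'];h=cv2.cvtColor(i,cv2.COLOR_RGB2HSV)
for X in[(.4567,-.279,.097),(.4547,-.224,.097),(.4587,-.334,.097),(.448,-.036,.085),(.459,-.376,.085)]: print(proj(w,X).round(1))
# steel bar: grey, low saturation, bright; handle: lighter wood by column profile
m=((h[...,1]<45)&(h[...,2]>90)).astype(np.uint8);n,l,st,c=cv2.connectedComponentsWithStats(m)
for k in range(1,n):
    if st[k,4]>60: print(st[k],c[k].round(1))
E
```

```text
now t24.62 [ 0.4567 -0.283   0.2501] a1.91 [ 0.85  0.35 -0.12] gap 0.0858
[256.2 171.3]
[256.  121.1]
[256.4 216.4]
[255.3 -94.2]
[255.6 243.1]
[ 252    0    9  123 1092] [256.   60.3]
[429   0   9  22  62] [433.   10.6]
[ 259  201   93  135 6720] [311.  276.1]
[253 218   7  28 190] [256.  231.1]
[ 387  234  125   93 5329] [458.5 276. ]
[345 238  37  47 462] [364.4 261.1]
[134 276  13   9  69] [141.9 279.4]
[ 388  342   54   42 1452] [413.1 366.8]
```

The rod lies aligned in its notches, within about 2 mm of where it started, and the wrist force is nil. Hand in.

```bash
python3 -c "
from cell import order
print(order.close_job())"
```

```text
the job is handed in; nothing more can be done
None
```

I drew the bolt to its stop, held it there at about 15 N by the wrist sensor, laid the rod back in both notches hook down, and handed the job in; no verdict came back.

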